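# Edge the seed-pressing board out for pinching

## Task

On the raised steel shelf lies a large flat white board, used for pressing seed into trays, that is too wide and flat to pick up where it is. Slide it along the shelf, without lifting it or letting it fall, until about 45 mm of it sticks out over the shelf's open end (the end without a raised lip), roughly square to that edge, and leave it lying flat there so it can be pinched. Leave the smaller white board and the punnet of greens on the shelf where they are.

Things in the scene. Friction and masses are not known exactly. Their poses are not given: they have to be found in the camera images.
- board_center (a point): Centre (half-way up) of the large loose white plastic board to be slid: 120 mm along its x, 150 mm along its y, 10 mm thick, 0.15 to 0.3 kg, plain and symmetric. It lies flat on the shelf near the open end, its y axis within about 10 degrees of the shelf's y axis, with at least 90 mm of clear shelf behind it (+y side).
- shelf_edge (a point): Middle of the open end's top edge of the fixed dark steel shelf, level with its top surface (90 mm above the table). x runs along this edge, y points from it back along the shelf to the lipped end (outwards over the edge is -y), z up. The top is flat, 280 mm along x (140 each side), 500 mm along y; a 30 mm high lip stands only at the far end. Below the open end is free space.
- small_board_center (a point): Centre (half-way up) of the smaller loose white board, a bystander: 90 mm along its x, 70 mm along its y, 10 mm thick; lies on the shelf towards the lipped end.
- punnet_center (a point): Centre of a small loose black punnet of greens, a bystander: 100 mm along its x, 80 mm along its y, 40 mm high with seedlings showing to about 70 mm; this point is 20 mm above its underside. It stands on the shelf towards the lipped end, beside the smaller board (either may be on either side).
Mind the look-alikes: they are no part of the job. What is shaped like the part that bears board_center but orange or turquoise is not meant.

How it is judged:
By the outcome, as a careful person would: the job done as asked, in the order asked, and still so for the second after the job is handed in, with the robot touching nothing.
It also fails if it takes over 32 s, if anything falls off the work surface, if the arm or the gripper's body presses on something with over 40 N, if the wrist force passes 120 N, or if a joint passes its speed limit or range.

## Robot

A 6-joint arm with a two-finger parallel gripper is mounted at the origin on the work surface. World frame = base frame: x ahead of the robot, y to its left, z up, the work surface at z = 0. Lengths are in m, angles in rad, forces in N, time in s.
With the tool pointing down it reaches from about 0.25 to 0.775 m from the base axis. Payload 8.9 kg.
Tool frame: the origin (TCP) lies between the finger pads; the fingertips stand 19 mm ahead of it and the grasp point (between the pads) is the TCP (r.tip_reach is the distance from the TCP to the fingertips, in m); z points along the fingers, y is the direction in which the jaws open and shut (so a half turn about z gives the same grasp; the last joint's range is limited). The gripper opens to 85 mm and grips with 20 to 120 N. Pads are 22 mm wide; open, the fingers measure 114 mm over their backs; the gripper's body (76 mm by 85 mm) begins 54 mm behind the grasp point. The pads swing forward as they close: fully open they stand 13 mm farther back than shut.
Start: joints at [-1.424, 0.291, -0.153, 1.127, 0, 1.431], TCP at [0.148, -0.504, 0.25] pointing down, gripper open.
Joint ranges: [-2.52, 2.52], [-0.91, 1.74], [-1.3, 1.37], [-1.96, 2.02], [-1.52, 1.47], [-3.14, 3.14]. Speed limits (rad/s): [2.22, 2.22, 2.79, 3.14, 3.14, 3.14].

## Interface

Orientations are given as a unit quaternion [w, x, y, z].
In Python, from workcell import r gives the robot as it stands.
- The arm moves only by the tool send_rows, never from a script. Its argument "motion" is a list of rows, each a list of 7 numbers: the shift along the tool's x, y, z in mm, then the turn, a rotation vector about the tool's x, y, z in degrees, then the finger opening in mm, from 0 to 85.4. In form: [[dx, dy, dz, rx, ry, rz, fingers], ...]. A call has 1 to 20 rows; each row is the pose to reach, as a shift and turn from the pose commanded when the call began, along the tool's axes at that moment; what a row does not reach only later rows make up. A row lasts 1/12 s, in which the tool goes at most 41.7 mm and 7.16 degrees, less where a joint would pass 70% of its speed; a pose out of reach is approached as far as the arm can. A call with a gripper value outside its range is refused whole. The fingers move at their own pace and stop on an object; the grip force is fixed at half the most. Time passes only in rows, so rows that repeat a pose let the fingers close. It gives the time, the measured TCP pose, the force and the opening at its end, in the units of the state.
- r.observe(): the state, without advancing time (a new reading comes with each control period).
- r.capture(name): name is "scene" or "top" or "wrist"; returns a dict with "image" (480x640x3 uint8, blue, green, red), "K" (3x3 intrinsics, pixels), "k1" (the pictures are not rectified: a ray, as slopes to the right and down, at radius r is drawn at 1 + k1 r^2 times it, then the intrinsics apply), "xyz" and "orientation" of the camera in the world; the wrist camera has in their place "hand_eye" (4x4, takes a point from camera to tool coordinates, whose origin is the TCP and whose axes are the flange's). Camera axes: x right, y down, z forward; pixel columns grow to the right and rows downward; lengths in m; the calibration is good to about 2 mm. A picture is of the moment at which its call begins: read the wrist's pose just before it. There is no depth.
- r.sign_off(): hands the job in, once; it reports no verdict.
The state is a dict: "time_s": time; "joint_pos": joint angles; "joint_velocities": joint speeds; "joint_efforts": joint torques, N m; "tcp_pos": TCP position; "tool_rot": TCP orientation; "force": force on the tool from outside, world axes, zero at the start; "ft_torque": the same for the moment, N m; "gripper_width": finger opening in m.
Only numpy, scipy, OpenCV 4.12 (cv2) and the standard library are available. Lean on these libraries where they do the work, as an engineer would, in place of code of your own. Each camera call takes 0.05 s, during which the arm holds its last target. There are 200 camera calls.

## Working session

There is one attempt and no reset: what is moved stays moved. The work goes in short steps, Python scripts to look and compute and a tool call to move; the robot and the scene stay as the last step left them, time stands still between calls to the robot, and variables do not carry over. Pictures are saved under pics/ and viewed, about 8 in all and at most 12, crops included, and the job is handed in when it is done.

Besides the shell and the picture viewer there is one more tool, called after "Emit:" by a JSON object that holds its "op" and its "data", one argument or row to a line. send_rows: Moves the arm, as the interface text tells. Its arguments: {"type":"object","properties":{"motion":{"type":"array","items":{"type":"array","items":{"type":"number"}}}},"required":["motion"]}

```bash
mkdir -p pics
cat > h.py <<'E'
import numpy as np, cv2
from scipy.spatial.transform import Rotation as R
from workcell import r
def cam(c, st=None):
    K=np.array(c["K"]);
    if "hand_eye" in c:
        H=np.array(c["hand_eye"]); q=st["tool_rot"]; Rt=R.from_quat([q[1],q[2],q[3],q[0]]).as_matrix()
        return K,c["k1"],Rt@H[:3,3]+np.array(st["tcp_pos"]),Rt@H[:3,:3]
    q=c["orientation"]; return K,c["k1"],np.array(c["xyz"]),R.from_quat([q[1],q[2],q[3],q[0]]).as_matrix()
def toplane(px,z,C):
    K,k1,p,M=C
    s=(cv2.undistortPoints(np.array(px,float).reshape(-1,1,2),K,np.array([k1,0,0,0.]))).reshape(-1,2)
    d=np.c_[s,np.ones(len(s))]@M.T
    return p+d*((z-p[2])/d[:,2])[:,None]
def project(P,C):
    K,k1,p,M=C
    v=(np.array(P)-p)@M; s=v[:,:2]/v[:,2:]; s=s*(1+k1*(s**2).sum(1,keepdims=True))
    return s*[K[0,0],K[1,1]]+K[:2,2]
E
python3 - <<'E'
from h import *
for n in("scene","top"):
    c=r.capture(n); cv2.imwrite(f"pics/{n}0.png",c["image"]); print(n,c["xyz"],c["K"],c["k1"])
print(r.observe())
E
```

```text
scene [ 1.02055618 -0.57554791  0.76928422] [[589.39452309   0.         310.07931395]
 [  0.         589.39452309 232.79685484]
 [  0.           0.           1.        ]] 0.05455602826475203
top [0.36699394 0.06691108 1.01858038] [[493.09736267   0.         316.71855133]
 [  0.         493.09736267 233.61836609]
 [  0.           0.           1.        ]] -0.009158381383557518
{'time_s': 0.1, 'joint_pos': array([-1.42429482e+00,  2.91209635e-01, -1.54036504e-01,  1.12671697e+00,
       -1.91123596e-05,  1.43149306e+00]), 'joint_velocities': array([ 0.00197748, -0.00209842,  0.00298024, -0.00038839,  0.00063211,
       -0.00042193]), 'joint_efforts': array([ 2.01599723e-03, -5.37977493e+01,  3.31919146e+01,  9.27044079e-03,
       -1.96894057e-04, -6.51956100e-06]), 'tcp_pos': array([ 0.14795473, -0.50333361,  0.24980252]), 'tool_rot': array([-5.83352077e-04,  9.89806648e-01,  1.42416497e-01, -1.16558042e-05]), 'force': array([-0.68573663, -0.23808789,  0.62727308]), 'ft_torque': array([0.01628151, 0.01693908, 0.02984295]), 'gripper_width': 0.08521489672470137}
```

View pics/top0.png

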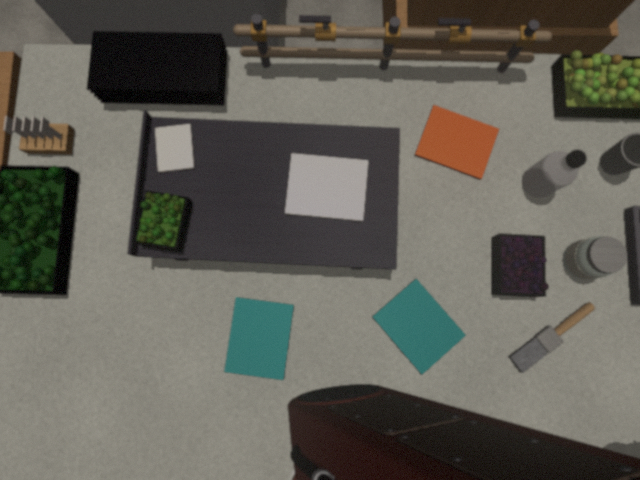

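View pics/scene0.png

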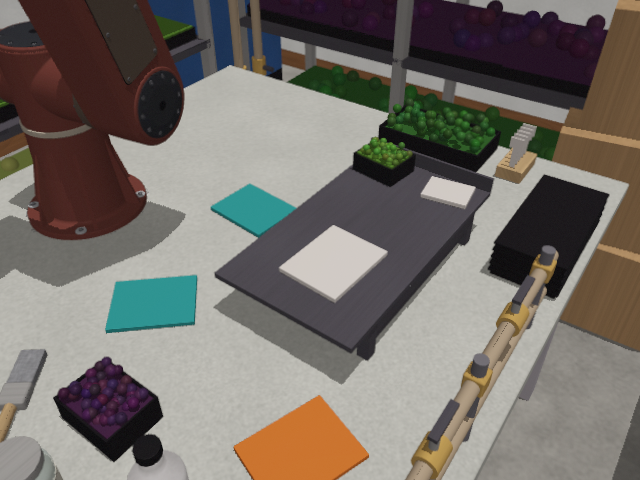

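The top view shows the shelf with its lip on the left (column 140) and its open end on the right (column 398). White objects are the large board at (327,187) and the small board at (174,147). The orange (457,142) and turquoise (260,338), (419,326) boards lie on the table and are decoys. The large white board nearest the open end fits the description. Next I'll measure it and confirm it in a crop.

```bash
cat > m.py <<'E'
from h import *
def boards(im):
    hsv=cv2.cvtColor(im,cv2.COLOR_BGR2HSV)
    m=((hsv[...,2]>165)&(hsv[...,1]<40)).astype(np.uint8)
    return m
def shelf_and_boards(c,C):
    im=c["image"]; g=im.max(2)
    s=((g<90)).astype(np.uint8); roi=np.zeros_like(s); roi[112:275,150:415]=1
    ys=[];out={}
    # open-end edge: rightmost strong transition per row
    row=[(np.argmin(np.diff(cv2.GaussianBlur(im,(3,3),0)[y,380:415].max(1).astype(int))*-1)+380.5,y) for y in range(140,255,5)]
    return row
E
python3 - <<'E'
from m import *
c=r.capture("top"); C=cam(c); im=c["image"]
row=np.array(shelf_and_boards(c,C)); print("edge px",row[::4].tolist())
P=toplane(row,.09,C)[:,:2]; vx,vy,x0,y0=cv2.fitLine(P.astype(np.float32),cv2.DIST_HUBER,0,.01,.01).ravel()
print("edge dir",vx,vy,"pt",x0,y0,"ang",np.degrees(np.arctan2(vy,vx)))
# long edges
for lo,hi,s in((115,135,-1),(250,275,1)):
    q=[]
    for x in range(200,390,10):
        d=np.diff(im[lo:hi,x].max(1).astype(int)); q.append((x,lo+.5+(np.argmax(d*s))))
    W=toplane(q,.09,C)[:,:2]; l=cv2.fitLine(W.astype(np.float32),cv2.DIST_HUBER,0,.01,.01).ravel(); print("side",lo,l,np.array(q)[::6].tolist())
sub=im[100:280,130:410]; print("white max",sub[87,197],"dark",sub[87,120])
m=np.zeros(im.shape[:2],np.uint8); m[110:260,145:396]=((im.min(2)>110))[110:260,145:396]
for k in cv2.findContours(m,0,cv2.CHAIN_APPROX_NONE)[0]:
    if cv2.contourArea(k)<300: continue
    W=toplane(k.reshape(-1,2),.10,C)[:,:2]; rc=cv2.minAreaRect((W*1000).astype(np.float32)); print(cv2.boundingRect(k),rc)
cv2.imwrite("pics/crop.png",cv2.resize(im[100:290,120:420],None,fx=2.6,fy=2.6))
E
```

```text
edge px [[399.5, 140.0], [398.5, 160.0], [398.5, 180.0], [397.5, 200.0], [397.5, 220.0], [396.5, 240.0]]
edge dir 0.99960726 -0.028023643 pt 0.64204836 -0.08133689 ang -1.6058466
side 115 [0.02456187 0.99969834 0.7383695  0.13366197] [[200.0, 118.5], [260.0, 120.5], [320.0, 123.5], [380.0, 126.5]]
side 250 [ 0.03983023 -0.9992065   0.4473462   0.0970848 ] [[200.0, 269.5], [260.0, 272.5], [320.0, 273.5], [380.0, 269.5]]
white max [159 160 167] dark [51 49 52]
(285, 153, 83, 68) ((607.66357421875, 58.190216064453125), (149.92552185058594, 119.58438110351562), 85.8284912109375)
(155, 124, 39, 47) ((678.5706176757812, 357.53717041015625), (89.3650131225586, 69.5264663696289), 8.211810111999512)
(149, 110, 247, 17) ((742.5582885742188, 169.02023315429688), (33.0868034362793, 484.5923767089844), 1.3622114658355713)
```

View pics/crop.png

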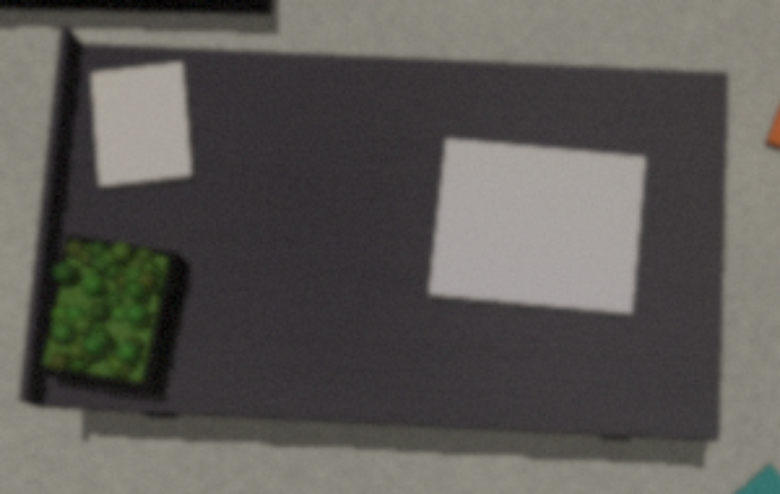

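The crop confirms it: the large white board, with edges near columns 285–368 and rows 153–221 of the top image, is 150 × 120 mm by measurement. Its centre is (0.608, 0.058), about 138 mm in from the open edge and 2.6° off square. It needs pushing about 108 mm. I'll use both fingers, spread along shelf x, against its rear edge, which will also square it.

Emit:
{"op": "send_rows", "data": {
  "motion": [
    [638,-517,0,0,0,-72,60],
    [638,-517,0,0,0,-72,60],
    [638,-517,0,0,0,-72,60],
    [638,-517,0,0,0,-72,60],
    [638,-517,0,0,0,-72,60],
    [638,-517,0,0,0,-72,60],
    [638,-517,0,0,0,-72,60],
    [638,-517,0,0,0,-72,60],
    [638,-517,0,0,0,-72,60],
    [638,-517,0,0,0,-72,60],
    [638,-517,0,0,0,-72,60],
    [638,-517,0,0,0,-72,60],
    [638,-517,0,0,0,-72,60],
    [638,-517,0,0,0,-72,60],
    [638,-517,0,0,0,-72,60],
    [638,-517,0,0,0,-72,60],
    [638,-517,0,0,0,-72,60],
    [638,-517,0,0,0,-72,60],
    [638,-517,0,0,0,-72,60],
    [638,-517,0,0,0,-72,60]
  ]
}}

```text
time_s: 1.82
tcp_pos: [0.6155, 0.1753, 0.2497]
tool_rot: [-0.0, 0.717, 0.698, 0.0]
force: [0.4, -0.8, 0.5]
gripper_width: 0.0604
```

Run:
```python
from h import *
s=r.observe(); c=r.capture("wrist"); C=cam(c,s); im=c["image"]
cv2.imwrite("pics/w1.png",im); print(r.tip_reach,s["tcp_pos"],s["gripper_width"],c["hand_eye"])
# predicted: rear edge corners from the top view
b=np.radians(85.83);Y=np.array([np.cos(b),np.sin(b)]);X=np.array([Y[1],-Y[0]]);ctr=np.array([.6077,.0582])
print(project([[*(ctr+.075*Y+k*.06*X),.1] for k in(-1,0,1)],C))
t=s["tcp_pos"]; print("tcp footprint px at z=.1",project([[t[0],t[1],.1]],C))
```

```text
0.019 [0.61547258 0.1753335  0.24966588] 0.06036556535569503 [[ 1.01490060e-04 -9.59471984e-01 -2.81804013e-01  7.18912490e-02]
 [ 9.99999722e-01  3.05466333e-04 -6.79892221e-04  7.68972799e-05]
 [ 7.38419176e-04 -2.81803866e-01  9.59471748e-01 -1.23332744e-01]
 [ 0.00000000e+00  0.00000000e+00  0.00000000e+00  1.00000000e+00]]
[[235.65703481 283.72113979]
 [318.59707128 287.43944766]
 [401.13241439 290.84176882]]
tcp footprint px at z=.1 [[320.24529702 230.64810385]]
```

View pics/w1.png

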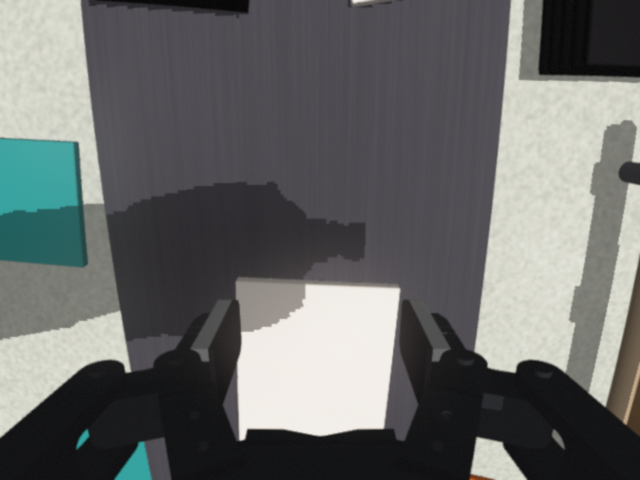

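The wrist view shows the rear edge at (236,280)–(399,287). The prediction was (236,284)–(401,291), so they agree once the visible back face is counted. The TCP is laterally centred on the edge, so I'll go down behind it.

Emit:
{"op": "send_rows", "data": {
  "motion": [
    [0,0,30,0,0,0,60],
    [0,0,60,0,0,0,60],
    [0,0,90,0,0,0,60],
    [0,0,115,0,0,0,60],
    [0,0,125,0,0,0,60],
    [0,0,130,0,0,0,60],
    [0,0,133,0,0,0,60],
    [0,0,135,0,0,0,60],
    [0,0,136,0,0,0,60],
    [0,0,136,0,0,0,60]
  ]
}}

```text
time_s: 2.7
tcp_pos: [0.6151, 0.1723, 0.1154]
tool_rot: [0.0, 0.717, 0.697, 0.001]
force: [0.1, 0.7, 0.1]
gripper_width: 0.06
```

Run:
```python
from h import *
s=r.observe(); c=r.capture("wrist"); cv2.imwrite("pics/w2.png",c["image"]); print(s["tcp_pos"],s["force"])
c=r.capture("scene"); im=c["image"]; p=project([[.6155,.15,.1]],cam(c))[0].astype(int); print(p)
y,x=p[1],p[0]; cv2.imwrite("pics/s2.png",cv2.resize(im[y-80:y+80,x-100:x+100],None,fx=4,fy=3.75))
```

```text
[0.61507238 0.17228938 0.11537744] [0.10470065 0.68156002 0.10319369]
[364 233]
```

View pics/s2.png

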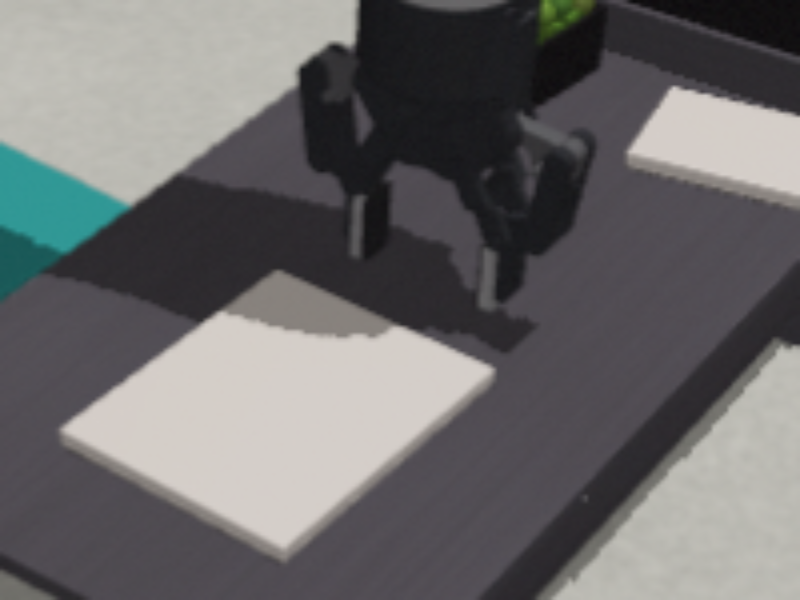

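The crop shows both fingers clear behind the rear edge, with the tips just above the shelf. I'll ease down a little more.

Emit:
{"op": "send_rows", "data": {
  "motion": [
    [0,0,1,0,0,0,60],
    [0,0,1,0,0,0,60],
    [0,0,2,0,0,0,60],
    [0,0,2,0,0,0,60],
    [0,0,2,0,0,0,60]
  ]
}}

```text
time_s: 3.22
tcp_pos: [0.6143, 0.1722, 0.1122]
tool_rot: [-0.0, 0.717, 0.697, -0.0]
force: [0.4, -0.3, -0.0]
gripper_width: 0.0602
```

Emit:
{"op": "send_rows", "data": {
  "motion": [
    [0,0,0.5,0,0,0,60],
    [0,0,1,0,0,0,60],
    [0,0,1,0,0,0,60],
    [0,0,1,0,0,0,60]
  ]
}}

```text
time_s: 3.55
tcp_pos: [0.6144, 0.1722, 0.1112]
tool_rot: [-0.0, 0.717, 0.697, -0.0]
force: [-0.7, 0.1, 0.2]
gripper_width: 0.0601
```

Emit:
{"op": "send_rows", "data": {
  "motion": [
    [-5,0,0,0,0,0,60],
    [-12,0,0,0,0,0,60],
    [-18,0,0,0,0,0,60],
    [-22,0,0,0,0,0,60],
    [-25,0,0,0,0,0,60],
    [-28,0,0,0,0,0,60],
    [-31,0,0,0,0,0,60],
    [-35,0,0,0,0,0,60],
    [-39,0,0,0,0,0,60],
    [-43,0,0,0,0,0,60],
    [-47,0,0,0,0,0,60],
    [-51,0,0,0,0,0,60],
    [-55,0,0,0,0,0,60],
    [-59,0,0,0,0,0,60],
    [-63,0,0,0,0,0,60],
    [-66,0,0,0,0,0,60],
    [-68,0,0,0,0,0,60],
    [-70,0,0,0,0,0,60],
    [-70,0,0,0,0,0,60],
    [-70,0,0,0,0,0,60]
  ]
}}

```text
time_s: 5.22
tcp_pos: [0.6124, 0.102, 0.1113]
tool_rot: [0.0, 0.717, 0.697, -0.0]
force: [0.0, -0.3, 0.9]
gripper_width: 0.0603
```

```bash
cat > chk.py <<'E'
from h import *
s=r.observe(); print(s["time_s"],s["tcp_pos"],s["force"])
# scene-view lines: front edge and front corners of the board
c=r.capture("scene"); C=cam(c); im=c["image"]
m=((im.min(2)>165)).astype(np.uint8)
m=np.zeros(im.shape[:2],np.uint8); h=cv2.cvtColor(im,cv2.COLOR_BGR2HSV); 
poly=project([[.47,-.12,.1],[.735,-.12,.1],[.735,.20,.1],[.47,.20,.1]],C).astype(np.int32)
cv2.fillPoly(m,[poly],1); w=((im.min(2)>95)&(h[...,1]<35)).astype(np.uint8)*m
t=r.capture("top"); T=cam(t); ti=t["image"]
tm=np.zeros(ti.shape[:2],np.uint8); tm[130:250,270:440]=(ti.min(2)>128)[130:250,270:440]
for k in cv2.findContours(tm,0,cv2.CHAIN_APPROX_NONE)[0]:
    if cv2.contourArea(k)>800:
        W=toplane(k.reshape(-1,2),.10,T)[:,:2]; print("top",cv2.boundingRect(k),cv2.minAreaRect((W*1000).astype(np.float32)))
cv2.imwrite("pics/chk_top.png",cv2.resize(ti[110:280,240:450],None,fx=3.5,fy=3.5))
E
python3 chk.py
```

```text
5.2167 [0.6123997  0.10195903 0.11130268] [ 0.02158643 -0.2632078   0.91340761]
top (359, 156, 31, 63) ((608.6515502929688, -32.31557846069336), (121.94855499267578, 58.02122497558594), 0.11928527057170868)
top (397, 130, 43, 120) ((606.90576171875, -117.46615600585938), (79.06014251708984, 236.14752197265625), 89.20142364501953)
```

View pics/chk_top.png

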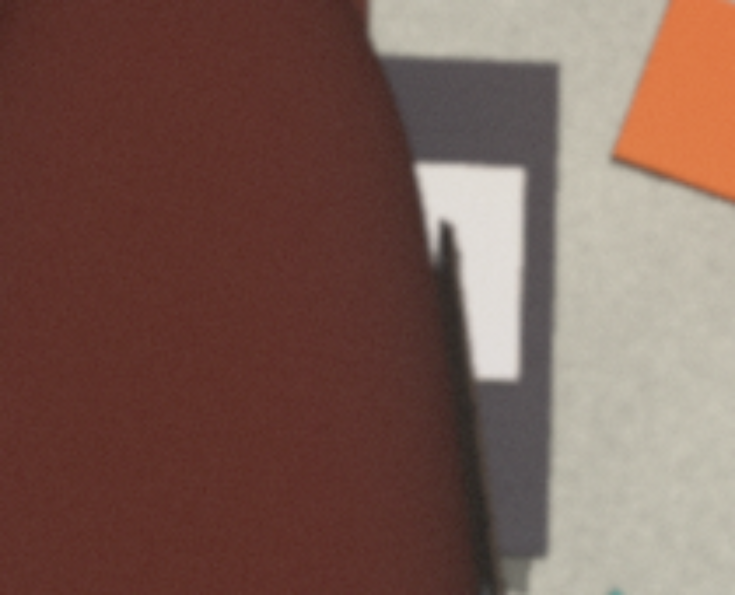

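The board is moving and looks parallel to the edge. Its front edge (crop column 522) is about 18 mm short of the shelf edge (column 553), so about 63 mm of pushing remains.

Emit:
{"op": "send_rows", "data": {
  "motion": [
    [-2,0,0,0,0,0,60],
    [-5,0,0,0,0,0,60],
    [-9,0,0,0,0,0,60],
    [-13,0,0,0,0,0,60],
    [-17,0,0,0,0,0,60],
    [-21,0,0,0,0,0,60],
    [-25,0,0,0,0,0,60],
    [-29,0,0,0,0,0,60],
    [-33,0,0,0,0,0,60],
    [-37,0,0,0,0,0,60],
    [-41,0,0,0,0,0,60],
    [-45,0,0,0,0,0,60],
    [-49,0,0,0,0,0,60],
    [-53,0,0,0,0,0,60],
    [-56,0,0,0,0,0,60],
    [-59,0,0,0,0,0,60],
    [-61,0,0,0,0,0,60],
    [-62.5,0,0,0,0,0,60],
    [-62.5,0,0,0,0,0,60],
    [-62.5,0,0,0,0,0,60]
  ]
}}

```text
time_s: 6.98
tcp_pos: [0.6106, 0.0395, 0.1113]
tool_rot: [0.0, 0.717, 0.697, -0.0]
force: [0.5, 0.3, 0.6]
gripper_width: 0.0597
```

Emit:
{"op": "send_rows", "data": {
  "motion": [
    [5,0,0,0,0,0,60],
    [15,0,0,0,0,0,60],
    [30,0,0,0,0,0,60],
    [30,0,0,0,0,0,60],
    [30,0,-20,0,0,0,60],
    [40,0,-50,0,0,0,60],
    [60,0,-80,0,0,0,60],
    [90,0,-110,0,0,0,60],
    [90,0,-135,0,0,0,60],
    [90,0,-135,0,0,0,60],
    [90,0,-135,0,0,0,60]
  ]
}}

```text
time_s: 7.9
tcp_pos: [0.6139, 0.131, 0.2478]
tool_rot: [0.001, 0.716, 0.698, 0.001]
force: [-0.3, 0.5, -1.4]
gripper_width: 0.06
```

Run:
```python
from h import *
s=r.observe(); c=r.capture("wrist"); C=cam(c,s); cv2.imwrite("pics/w3.png",c["image"]); print(s["tcp_pos"])
t=r.capture("top"); ti=t["image"]; cv2.imwrite("pics/t3.png",cv2.resize(ti[100:290,120:450],None,fx=2.4,fy=2.4))
```

```text
[0.61386733 0.13104667 0.24779124]
```

View pics/t3.png

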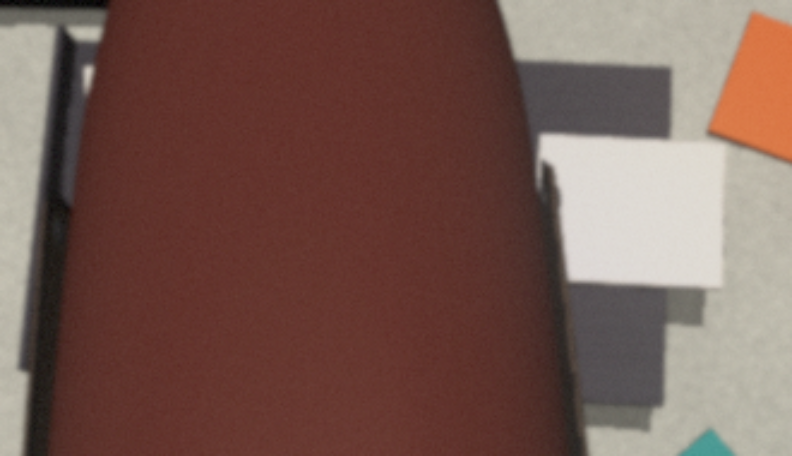

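The board overhangs and looks square: its front edge is at crop column 723 and the shelf edge at 668. I'll swing the arm away for a clear measurement.

Emit:
{"op": "send_rows", "data": {
  "motion": [
    [-40,-28,0,0,0,0,60],
    [-640,-440,0,0,0,40,60],
    [-640,-440,0,0,0,40,60],
    [-640,-440,0,0,0,40,60],
    [-640,-440,0,0,0,40,60],
    [-640,-440,0,0,0,40,60],
    [-640,-440,0,0,0,40,60],
    [-640,-440,0,0,0,40,60],
    [-640,-440,0,0,0,40,60],
    [-640,-440,0,0,0,40,60],
    [-640,-440,0,0,0,40,60],
    [-640,-440,0,0,0,40,60],
    [-640,-440,0,0,0,40,60],
    [-640,-440,0,0,0,40,60],
    [-640,-440,0,0,0,40,60],
    [-640,-440,0,0,0,40,60],
    [-640,-440,0,0,0,40,60],
    [-640,-440,0,0,0,40,60],
    [-640,-440,0,0,0,40,60],
    [-640,-440,0,0,0,40,60]
  ]
}}

```text
time_s: 9.67
tcp_pos: [0.1516, -0.5007, 0.2445]
tool_rot: [-0.001, 0.913, 0.408, -0.0]
force: [-0.5, 1.5, 0.3]
gripper_width: 0.06
```

Run:
```python
from h import *
t=r.capture("top"); T=cam(t); ti=t["image"]; g=cv2.GaussianBlur(ti,(3,3),0).min(2).astype(int)
for k in cv2.findContours(((ti.min(2)>158).astype(np.uint8)),0,cv2.CHAIN_APPROX_NONE)[0]:
    if cv2.contourArea(k)>800: 
        W=toplane(k.reshape(-1,2),.10,T)[:,:2]; print(cv2.boundingRect(k),cv2.minAreaRect((W*1000).astype(np.float32)))
def line(q,z): 
    W=toplane(q,z,T)[:,:2]; vx,vy,x,y=cv2.fitLine(W.astype(np.float32),cv2.DIST_HUBER,0,.01,.01).ravel(); return np.array([vx,vy]),np.array([x,y])
# rear edge dark->white near col 344; front edge white->table near 421
q=[(335.5+np.argmax(np.diff(g[y,335:360])),y) for y in range(164,214,3)] ; print(q[::6])
q2=[(412.5+np.argmin(np.diff(g[y,412:432])),y) for y in range(164,214,3)] ; print(q2[::6])
e=[(385.5+np.argmax(np.diff(g[y,385:410])),y) for y in list(range(130,150,2))+list(range(236,262,2))]
dl,pl=line(e,.09); n=np.array([-dl[1],dl[0]]); n*=np.sign(n[1])
for nm,a,z in(("rear",q,.1),("front",q2,.1)):
    d,p=line(a,z); print(nm,"dist to edge mm",1000*(p-pl)@n,"ang",np.degrees(np.arctan2(d[1],d[0])-np.arctan2(dl[1],dl[0])))
print("edge",pl,dl)
m=np.zeros(ti.shape[:2],np.uint8); m[122:180,150:200]=(ti.min(2)>110)[122:180,150:200]
for k in cv2.findContours(m,0,cv2.CHAIN_APPROX_NONE)[0]:
    if cv2.contourArea(k)>300: print("small",cv2.minAreaRect((toplane(k.reshape(-1,2),.1,T)[:,:2]*1000).astype(np.float32)))
cv2.imwrite("pics/t4.png",cv2.resize(ti[100:290,120:450],None,fx=2.4,fy=2.4))
```

```text
(344, 158, 76, 59) ((606.9956665039062, -47.92132568359375), (141.7931365966797, 111.23409271240234), 87.9930419921875)
[(np.float64(343.5), 164), (np.float64(343.5), 182), (np.float64(342.5), 200)]
[(np.float64(421.5), 164), (np.float64(420.5), 182), (np.float64(420.5), 200)]
rear dist to edge mm 107.6022 ang -0.17399062
front dist to edge mm -41.455414 ang 0.36991322
edge [ 0.6238218  -0.08079963] [ 0.9996502  -0.02644747]
small ((678.61669921875, 357.4653625488281), (89.43630981445312, 69.6815414428711), 8.21078109741211)
```

View pics/t4.png

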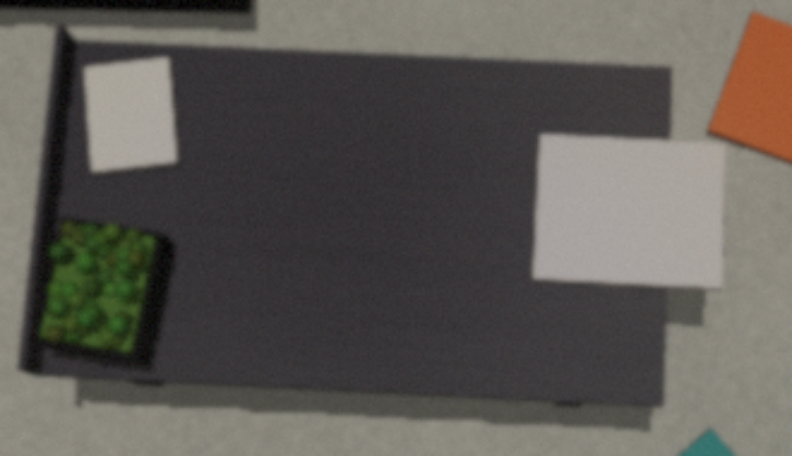

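The overhang measures about 42 mm (front edge −41.5, rear edge +107.6) and the board is within 0.4° of square. The small board has not moved (within 0.2 mm). There is plenty of time, so I'll go back for a gentle 3 mm trim.

Emit:
{"op": "send_rows", "data": {
  "motion": [
    [744,-43,0,0,0,-40,60],
    [744,-43,0,0,0,-40,60],
    [744,-43,0,0,0,-40,60],
    [744,-43,0,0,0,-40,60],
    [744,-43,0,0,0,-40,60],
    [744,-43,0,0,0,-40,60],
    [744,-43,0,0,0,-40,60],
    [744,-43,0,0,0,-40,60],
    [744,-43,0,0,0,-40,60],
    [744,-43,0,0,0,-40,60],
    [744,-43,0,0,0,-40,60],
    [744,-43,0,0,0,-40,60],
    [744,-43,0,0,0,-40,60],
    [744,-43,0,0,0,-40,60],
    [744,-43,0,0,0,-40,60],
    [744,-43,0,0,0,-40,60],
    [744,-43,0,0,0,-40,60],
    [744,-43,0,0,0,-40,60],
    [744,-43,0,0,0,-40,60],
    [744,-43,0,0,0,-40,60]
  ]
}}

```text
time_s: 11.38
tcp_pos: [0.6165, 0.0896, 0.2446]
tool_rot: [-0.001, 0.716, 0.698, -0.001]
force: [0.9, -0.1, 0.6]
gripper_width: 0.0601
```

Emit:
{"op": "send_rows", "data": {
  "motion": [
    [0,0,0,0,0,0,60],
    [0,0,0,0,0,0,60]
  ]
}}

```text
time_s: 11.55
tcp_pos: [0.6161, 0.0866, 0.246]
tool_rot: [-0.0, 0.717, 0.697, -0.001]
force: [-0.4, -0.0, 0.5]
gripper_width: 0.06
```

Emit:
{"op": "send_rows", "data": {
  "motion": [
    [0,-5,30,0,0,0,60],
    [0,-5,60,0,0,0,60],
    [0,-5,90,0,0,0,60],
    [0,-5,115,0,0,0,60],
    [0,-5,126,0,0,0,60],
    [0,-5,130,0,0,0,60],
    [0,-5,132,0,0,0,60],
    [0,-5,133,0,0,0,60],
    [0,-5,133,0,0,0,60],
    [0,-5,133,0,0,0,60],
    [0,-5,133,0,0,0,60]
  ]
}}

```text
time_s: 12.47
tcp_pos: [0.6129, 0.0873, 0.1144]
tool_rot: [0.001, 0.717, 0.697, 0.001]
force: [-0.2, 1.0, 0.4]
gripper_width: 0.0602
```

Emit:
{"op": "send_rows", "data": {
  "motion": [
    [0,0,1,0,0,0,60],
    [0,0,2,0,0,0,60],
    [0,0,2.5,0,0,0,60],
    [-5,0,2.5,0,0,0,60],
    [-15,0,2.5,0,0,0,60],
    [-25,0,2.5,0,0,0,60],
    [-35,0,2.5,0,0,0,60],
    [-41,0,2.5,0,0,0,60],
    [-44,0,2.5,0,0,0,60],
    [-44,0,2.5,0,0,0,60],
    [-44,0,2.5,0,0,0,60]
  ]
}}

```text
time_s: 13.38
tcp_pos: [0.611, 0.0431, 0.1108]
tool_rot: [-0.0, 0.717, 0.697, 0.0]
force: [1.0, -1.1, 1.3]
gripper_width: 0.06
```

Next, from 0.0431 to 0.0365, which is 6.5 mm and a 3 mm push, and then clear.

Emit:
{"op": "send_rows", "data": {
  "motion": [
    [-1.5,0,0,0,0,0,60],
    [-3,0,0,0,0,0,60],
    [-4.5,0,0,0,0,0,60],
    [-5.5,0,0,0,0,0,60],
    [-6.5,0,0,0,0,0,60],
    [-6.5,0,0,0,0,0,60],
    [-6.5,0,0,0,0,0,60]
  ]
}}

```text
time_s: 13.97
tcp_pos: [0.6108, 0.0369, 0.1108]
tool_rot: [-0.0, 0.717, 0.697, 0.0]
force: [0.4, 0.9, 0.4]
gripper_width: 0.0598
```

Emit:
{"op": "send_rows", "data": {
  "motion": [
    [5,0,0,0,0,0,60],
    [15,0,0,0,0,0,60],
    [30,0,0,0,0,0,60],
    [30,0,0,0,0,0,60],
    [30,0,-20,0,0,0,60],
    [40,0,-50,0,0,0,60],
    [60,0,-80,0,0,0,60],
    [90,0,-110,0,0,0,60],
    [90,0,-135,0,0,0,60],
    [90,0,-135,0,0,0,60],
    [90,0,-135,0,0,0,60]
  ]
}}

```text
time_s: 14.88
tcp_pos: [0.6141, 0.128, 0.2473]
tool_rot: [0.001, 0.716, 0.698, 0.001]
force: [-0.2, -0.4, -0.9]
gripper_width: 0.0603
```

Emit:
{"op": "send_rows", "data": {
  "motion": [
    [-40,-28,0,0,0,0,60],
    [-640,-440,0,0,0,40,60],
    [-640,-440,0,0,0,40,60],
    [-640,-440,0,0,0,40,60],
    [-640,-440,0,0,0,40,60],
    [-640,-440,0,0,0,40,60],
    [-640,-440,0,0,0,40,60],
    [-640,-440,0,0,0,40,60],
    [-640,-440,0,0,0,40,60],
    [-640,-440,0,0,0,40,60],
    [-640,-440,0,0,0,40,60],
    [-640,-440,0,0,0,40,60],
    [-640,-440,0,0,0,40,60],
    [-640,-440,0,0,0,40,60],
    [-640,-440,0,0,0,40,60],
    [-640,-440,0,0,0,40,60],
    [-640,-440,0,0,0,40,60],
    [-640,-440,0,0,0,40,60],
    [-640,-440,0,0,0,40,60],
    [-640,-440,0,0,0,40,60]
  ]
}}

```text
time_s: 16.55
tcp_pos: [0.152, -0.5037, 0.244]
tool_rot: [-0.0, 0.913, 0.408, -0.001]
force: [-0.1, 0.2, -0.5]
gripper_width: 0.0603
```

Run:
```python
from h import *
t=r.capture("top"); T=cam(t); ti=t["image"]; g=cv2.GaussianBlur(ti,(3,3),0).min(2).astype(int)
def line(q,z): 
    W=toplane(q,z,T)[:,:2]; vx,vy,x,y=cv2.fitLine(W.astype(np.float32),cv2.DIST_HUBER,0,.01,.01).ravel(); return np.array([vx,vy]),np.array([x,y])
q=[(335.5+np.argmax(np.diff(g[y,335:360])),y) for y in range(164,214,3)]
q2=[(412.5+np.argmin(np.diff(g[y,412:432])),y) for y in range(164,214,3)]
e=[(385.5+np.argmax(np.diff(g[y,385:410])),y) for y in list(range(130,150,2))+list(range(236,262,2))]
dl,pl=line(e,.09); n=np.array([-dl[1],dl[0]]); n*=np.sign(n[1])
for nm,a,z in(("rear",q,.1),("front",q2,.1)):
    d,p=line(a,z); print(nm,"dist mm",1000*(p-pl)@n,"ang",np.degrees(np.arctan2(d[1],d[0])-np.arctan2(dl[1],dl[0])))
m=np.zeros(ti.shape[:2],np.uint8); m[122:180,150:200]=(ti.min(2)>110)[122:180,150:200]
for k in cv2.findContours(m,0,cv2.CHAIN_APPROX_NONE)[0]:
    if cv2.contourArea(k)>300: print("small",cv2.minAreaRect((toplane(k.reshape(-1,2),.1,T)[:,:2]*1000).astype(np.float32)))
cv2.imwrite("pics/s5.png",r.capture("scene")["image"])
```

```text
rear dist mm 104.76496 ang 0.44847393
front dist mm -44.32864 ang -0.40440768
small ((678.5404663085938, 357.3409423828125), (89.6920166015625, 69.697265625), 8.375450134277344)
```

View pics/s5.png

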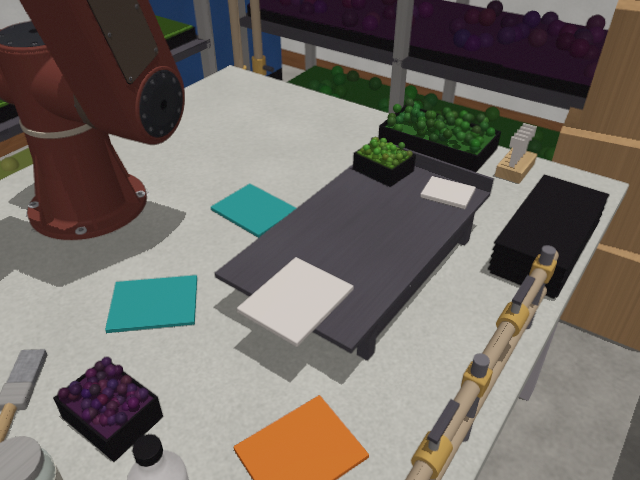

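The scene shows the board lying flat and overhanging the open end at about (297,300). The punnet (385,157) and small board (447,191) are where they were.

```bash
python3 -c "
from workcell import r
print(r.sign_off())"
```

```text
the job is handed in; nothing more can be done
None
```

I slid the large white board along the shelf by pushing its rear edge with both fingertips, and it now sticks out about 45 mm over the open end. After the first push it measured 42 mm, so I trimmed it by 3 mm. The arm was then moved well clear and the job handed in at about 17 s.

Final checks from the top camera:
- **Overhang:** 44.3 mm from the front edge and 45.2 mm from the rear edge (camera calibration is good to about 2 mm).
- **Squareness:** within about 0.5° of the shelf edge. The two edge fits differ by under 1°, which is pixel noise.
- **Small board:** moved less than 0.3 mm.
- **Punnet:** looks unmoved in the pictures; I did not measure it.

The board lies flat in the last scene picture. Every force reading I got stayed under 2 N, but readings come only at the end of each move. No check failed.

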